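# Tamp the bushings home and cover the stock tube

### The job

The three orange door bushings are stuck part-way down the clear stock tube: take the tamping rod from its rest and push them down the tube with it until they bottom out firmly. Then hang the rod back in its blue rest by its flange, and after that lower the red hinged cover gently until it lies shut on the tube. Leave the other things on the bench where they are.

Things in the scene. Friction and masses are not known exactly. Their poses are not given: they have to be found in the camera images.
- tube_mouth (a point): (lengths in mm) centre of the open top of an upright clear plastic tube, 115 above the table. The tube (outside diameter 52, wall 4, bore 44, inner floor 101 below its mouth) is fixed on a grey base plate 120 x 160 x 12. This frame turns with the stand: z up, its +y points from the tube axis to the cover's hinge, its x is parallel to the hinge line.
- stack (a joint): (lengths in mm) how far (m) the stack of three orange bushings still is above the tube's floor: 0 = fully bottomed. It is 41 across and 45 tall and slides as one piece; the tube grips it, so it stays where it is left and needs about 7 N to push down, after which it meets the hard floor and the force rises sharply. A firm push home is 12 N or more for a moment (about 15 to 25 N is right).
- stack_top (a point): (lengths in mm) centre of the top face of the orange stack inside the tube; 56 below the tube mouth when the stack is bottomed, 18 to 28 below it at the start.
- cover (a joint): (lengths in mm) angle (rad) of the red hinged cover: 0 = shut flat on the tube, 1.6 = fully open (upright). A stiff hinge (about 0.08 N m) holds it wherever it is left; it is closed by pushing its outer face over and down with shut fingers, 1 to 2 N at the lip. Gently means the lip lands at no more than about 0.15 m/s (1.8 rad/s).
- cover_hinge (a point): (lengths in mm) middle of the cover's hinge line, 55 from the tube axis along the tube_mouth frame's +y, 116 above the table. The cover is a red plate 70 wide (along the hinge), 88 long from hinge to lip, its faces 1 and 9 above the hinge line when shut. The grey hinge bracket, 50 wide, stands below it, from 55 to 67 from the tube axis.
- cover_lip (a point): (lengths in mm) middle of the cover's free edge, 88 from the hinge; shut, it lies 33 beyond the tube axis on the side opposite to the hinge, 121 above the table.
- rod: (lengths in mm) the loose tamping rod, about 0.22 kg, 178 long, origin at the centre of its lower end, z along it towards the handle. From below: black rubber tip 34 across and 14 long, aluminium shaft 26 across, dark steel flange 54 across from 115 to 123, round pale wooden handle 32 across from 123 to 178. At the start it hangs upright in its rest by the flange, origin 10 above the table.
- rod_grip (a point): (lengths in mm) middle of the rod's wooden handle, on its axis, 152 above its lower end.
- rest_top (a point): (lengths in mm) centre of the top of the rod's rest, 125 above the table, z up: a fixed blue collar, 68 across with a 42 hole through it, 18 thick, on four steel posts over a dark base plate 90 x 90 x 6. The rod hangs in it with the flange resting on the collar.
- carton: (lengths in mm) bystander, to be left alone: open brown cardboard carton, 160 x 120 x 85, origin at the centre of its underside.
- tape: (lengths in mm) bystander, to be left alone: roll of cream tape lying flat, 104 across, 48 high, origin at the centre of its underside.
- driver: (lengths in mm) bystander, to be left alone: screwdriver with a yellow handle, origin at the centre of its underside.
- whitebox: (lengths in mm) bystander, to be left alone: small closed white box, 110 x 70 x 45, origin at the centre of its underside.
- closer: (lengths in mm) bystander, to be left alone: aluminium door-closer body with a dark arm on top, 200 x 50, about 60 high, origin at the centre of its underside.
- hinge: (lengths in mm) bystander, to be left alone: brass door hinge opened flat, 100 x 78, 12 thick, origin at the centre of its underside.
- lever: (lengths in mm) bystander, to be left alone: steel door lever handle lying on its round rose, about 135 long, 52 high, origin at the centre of its underside (of its rose).
There are look-alikes about, which are no part of the job. Leave any purple look-alike of the rod alone.

How it is judged:
By the outcome, as a careful person would: the job done as asked, in the order asked, and still so for the second after the job is handed in, with the robot touching nothing.
It also fails if it takes over 67 s, if anything falls off the work surface, if the arm or the gripper's body presses on something with over 40 N, if the wrist force passes 120 N, or if a joint passes its speed limit or range.

### The arm

A 6-joint arm with a two-finger parallel gripper is mounted at the origin on the work surface. World frame = base frame: x ahead of the robot, y to its left, z up, the work surface at z = 0. Lengths are in m, angles in rad, forces in N, time in s.
With the tool pointing down it reaches from about 0.375 to 0.925 m from the base axis. Payload 5.7 kg.
Tool frame: the origin (TCP) lies between the finger pads; the fingertips stand 22 mm ahead of it and the grasp point (between the pads) lies 3 mm ahead of it; z points along the fingers, y is the line along which they close (so a half turn about z gives the same grasp; the last joint's range is limited). The gripper opens to 88 mm and grips with 3 to 60 N. Pads are 20 mm wide; open, the fingers measure 115 mm over their backs; the gripper's body (75 mm by 178 mm) begins 61 mm behind the grasp point.
Start: joints at [-1.286, 0.359, 1.51, -0, 1.272, -0.115], TCP at [0.234, -0.553, 0.245] pointing down, gripper open.
Joint ranges: [-2.97, 2.97], [-1.01, 2.36], [0.21, 2.38], [-0.96, 4.11], [0.2, 2.71], [-2.98, 2.98]. Speed limits (rad/s): [2.39, 2.39, 3.14, 3.14, 3.14, 3.14].

### API

Orientations are given as a rotation vector (axis times angle).
In Python, from plant import ctrl gives the robot as it stands.
- The arm moves only by the tool carry_out, never from a script. Its argument "targets" is a list of rows, each a list of 7 numbers: the turn, a rotation vector about the tool's x, y, z in degrees, then the shift along the tool's x, y, z in cm, then the closure, from -1 (fully open) to 1 (shut), so that 0 is half open. A call has 1 to 5 rows; each row shifts and turns the commanded pose from where the row before left it, along the tool's axes as they then stand; what a row does not reach is not made up. A row lasts 1/10 s, in which the tool goes at most 50 mm and 8.59 degrees, less where a joint would pass 70% of its speed; a pose out of reach is approached as far as the arm can. A call is refused whole if a number of a shift passes 5 or a number of a turn 8.59, either way. A call with a gripper value outside its range is refused whole. The fingers move at their own pace and stop on an object; "squeeze" is the grip in N (left out, the last holds). Time passes only in rows, so rows that do not move let the fingers close. It gives the time, the measured TCP pose, the force, the opening and the grip force at its end, in the units of the state.
- ctrl.state(): the state, without advancing time (a new reading comes with each control period).
- ctrl.camera(name): name is "side" or "top"; returns the picture (384x512x3 uint8, blue, green, red); there is no depth.
- ctrl.camera_model(name): a dict with "camera_matrix" (3x3 intrinsics, pixels), "xyz" and "orientation" of the camera in the world. Camera axes: x right, y down, z forward; pixel columns grow to the right and rows downward; lengths in m; the calibration is good to about 2 mm. A picture is of the moment at which its call begins. camera_model takes no time and is no camera call.
- ctrl.close_job(): hands the job in; it is judged then, once.
Trained networks look in the newest picture that a camera, given by its name, has taken for a name from the list of things; names that differ only in an ending like _2 or _b are one class to them, and where a whole thing is asked for, a point or a joint stands for the part that bears it (a point fixed in the world has none). Each returns a list of dicts, best first, with "score" (0 to 1); they miss things now and then, are a little off and sometimes report something else, mostly with a low value. They report only what shows in the picture. A call takes as long as a camera call. They do not tell look-alikes from the thing itself.
- ctrl.regions_of(camera, target): "pixels" (384x512 bool, what is visible of it).
- ctrl.pinpoint(camera, target): "point" ([x, y, z] in m, in the coordinates of the camera as it stood for that picture, good to about 4 mm: a listed point, or the origin of a listed thing).
The state is a dict: "t": time; "qpos": joint angles; "joint_velocities": joint speeds; "effort": joint torques, N m; "eef_pos": TCP position; "ee_rot": TCP orientation; "contact_force": force on the tool from outside, world axes, zero at the start; "ft_torque": the same for the moment, N m; "opening": finger opening in m; "grasp_force": force on a finger pad.
Only numpy, scipy, OpenCV 4.12 (cv2) and the standard library are available. Lean on these libraries where they do the work, as an engineer would, in place of code of your own. Each camera call takes 0.05 s, during which the arm holds its last target. There are 200 camera calls.

## Working session

There is one attempt and no reset: what is moved stays moved. The work goes in short steps, Python scripts to look and compute and a tool call to move; the robot and the scene stay as the last step left them, time stands still between calls to the robot, and variables do not carry over. Pictures are saved under pics/ and viewed, at most 10 in all, crops included, and the job is handed in when it is done.

Besides the shell and the picture viewer there is one more tool, called after "Request:" by a JSON object that holds its "api" and its "payload". carry_out: Moves the arm, as the interface text tells. Its arguments: {"type":"object","properties":{"targets":{"type":"array","items":{"type":"array","items":{"type":"number"}}},"squeeze":{"type":"number"}},"required":["targets"]}

```bash
mkdir -p pics; cat > h.py <<'E'
from plant import ctrl
import numpy as np, cv2
from scipy.spatial.transform import Rotation as R
def RR(o):
    o=np.array(o,float)
    return o if o.shape==(3,3) else (R.from_rotvec(o).as_matrix() if o.size==3 else R.from_quat(o).as_matrix())
def world(cam,p):
    m=ctrl.camera_model(cam); return RR(m["orientation"])@np.array(p)+np.array(m["xyz"])
def pix(cam,P):
    m=ctrl.camera_model(cam); c=RR(m["orientation"]).T@(np.array(P)-m["xyz"]); u=np.array(m["camera_matrix"])@c; return u[:2]/u[2]
def ray(cam,uv,z):
    m=ctrl.camera_model(cam); d=RR(m["orientation"])@np.linalg.inv(m["camera_matrix"])@[uv[0],uv[1],1]; o=np.array(m["xyz"]); return o+d*(z-o[2])/d[2]
def st():
    s=ctrl.state(); Rm=RR(s["ee_rot"])
    print("t",round(s["t"],2),"p",np.round(s["eef_pos"],4),"z",np.round(Rm[:,2],3),"x",np.round(Rm[:,0],3),"F",np.round(s["contact_force"],1),"op",round(s["opening"],4),"g",round(s["grasp_force"],1))
    return s
E
python3 - <<'E'
from h import *
np.set_printoptions(precision=4,suppress=True)
st()
ims=[]
for c in("side","top"):
    print(c,ctrl.camera_model(c)); cv2.imwrite(f"pics/{c}0.png",ctrl.camera(c))
    for n in("tube_mouth","stack_top","cover_hinge","cover_lip","rod","rod_grip","rest_top"):
        print(c,n,[(round(d["score"],2),world(c,d["point"]).round(4),pix(c,world(c,d["point"])).round(0)) for d in ctrl.pinpoint(c,n)[:3]])
E
```

```text
t 0.0 p [ 0.2334 -0.5521  0.2438] z [-0.001  0.002 -1.   ] x [0.921 0.389 0.   ] F [-0.6  0.9 -0.5] op 0.0877 g 0.0
side {'camera_matrix': array([[414.0363,   0.    , 249.4458],
       [  0.    , 414.0363, 191.1192],
       [  0.    ,   0.    ,   1.    ]]), 'xyz': array([0.0691, 0.6929, 0.9337]), 'orientation': array([-0.7955,  2.5641, -1.0892])}
side tube_mouth [(0.93, array([0.576 , 0.1511, 0.1154]), array([212., 223.]))]
side stack_top []
side cover_hinge [(0.89, array([0.5581, 0.1981, 0.1162]), array([206., 237.])), (0.69, array([ 0.7642,  0.0202, -0.0035]), array([194., 198.])), (0.69, array([ 0.6891,  0.3676, -0.0016]), array([131., 285.]))]
side cover_lip [(0.94, array([0.5671, 0.1911, 0.2042]), array([202., 210.]))]
side rod [(0.82, array([ 0.7104, -0.1522, -0.0014]), array([239., 174.])), (0.82, array([ 0.446 , -0.1962, -0.0044]), array([314., 198.])), (0.64, array([ 0.5704, -0.1725,  0.0142]), array([277., 183.]))]
side rod_grip [(0.92, array([ 0.4467, -0.1931,  0.1504]), array([318., 161.])), (0.86, array([ 0.5737, -0.1728,  0.1632]), array([278., 146.])), (0.85, array([ 0
[... 594 characters left out ...]
)]
top cover_lip [(0.43, array([0.5634, 0.1809, 0.2054]), array([170., 203.])), (0.35, array([ 0.5705, -0.1747,  0.1573]), array([304., 190.]))]
top rod [(0.8, array([ 0.5717, -0.1756,  0.0089]), array([298., 199.])), (0.77, array([ 0.7044, -0.149 , -0.0018]), array([284., 160.])), (0.62, array([ 0.4459, -0.1986,  0.0008]), array([311., 239.]))]
top rod_grip [(0.87, array([ 0.4458, -0.1986,  0.1571]), array([319., 235.])), (0.78, array([ 0.5674, -0.1753,  0.1568]), array([305., 191.])), (0.64, array([ 0.7093, -0.149 ,  0.1494]), array([288., 143.]))]
top rest_top [(0.65, array([ 0.5681, -0.1769,  0.1251]), array([304., 193.])), (0.57, array([ 0.5718, -0.1752,  0.1578]), array([304., 189.]))]
```

```bash
python3 - <<'E'
import cv2,numpy as np
a=cv2.imread("pics/side0.png");b=cv2.imread("pics/top0.png")
c=cv2.resize(a[110:290,150:390],None,fx=2.5,fy=2.5,interpolation=3)
cv2.imwrite("pics/sidecrop.png",c)
E
```

```text
(no output)
```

View pics/top0.png

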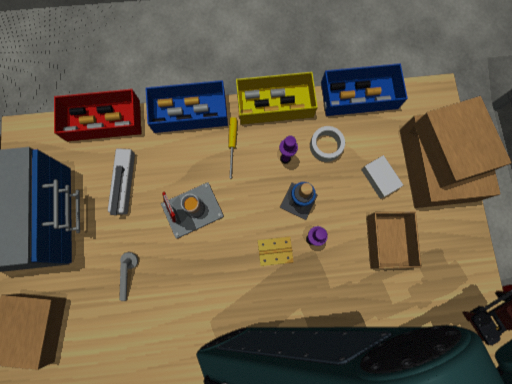

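View pics/sidecrop.png

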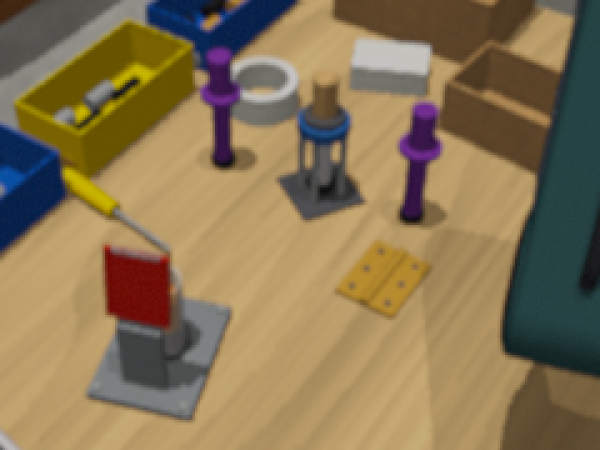

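Candidates for the rod: the purple ones at top px (288,148) and (317,237), and the wooden-handled one with a steel flange in the blue rest at (304,192). The last fits the description, and the enlarged side crop confirms it at crop px (325,95). The tube with the red cover standing nearly upright is at top px (189,203). Moving toward the rod.

Request:
{"api": "carry_out", "payload": {"targets": [[0,0,0,3.9,-1.85,0,-1],[0,0,0,3.9,-1.85,0,-1],[0,0,0,3.9,-1.85,0,-1],[0,0,0,3.9,-1.85,0,-1],[0,0,0,3.9,-1.85,0,-1]]}}

```text
t: 1.3
eef_pos: [0.3781, -0.3903, 0.2448]
ee_rot: [3.079, 0.623, 0.0]
contact_force: [1.0, 0.1, -0.2]
opening: 0.088
grasp_force: 0.0
```

Request:
{"api": "carry_out", "payload": {"targets": [[0,0,0,3.9,-1.85,0,-1],[0,0,0,3.9,-1.85,0,-1],[0,0,0,3.9,-1.85,0,-1],[0,0,0,3.9,-1.85,0,-1],[0,0,0,3.9,-1.85,0,-1]]}}

```text
t: 1.8
eef_pos: [0.5218, -0.229, 0.2448]
ee_rot: [3.079, 0.624, 0.001]
contact_force: [0.5, -0.3, -0.2]
opening: 0.0876
grasp_force: 0.0
```

```bash
cat >> h.py <<'E'
def to(P,s=None):
    s=s or ctrl.state(); print("tool delta cm",np.round(100*RR(s["ee_rot"]).T@(np.array(P)-s["eef_pos"]),2))
def look(c,names):
    im=ctrl.camera(c)
    for n in names:
        print(c,n,[(round(d["score"],2),world(c,d["point"]).round(4)) for d in ctrl.pinpoint(c,n)[:3]])
    return im
E
python3 - <<'E'
from h import *
s=st(); look("side",("rod_grip","rest_top","rod","tube_mouth","cover_hinge","cover_lip")); look("top",("rod_grip","rest_top","tube_mouth","cover_hinge","stack_top")); to([0.569,-0.1755,0.165],s)
E
```

```text
t 1.8 p [ 0.5218 -0.229   0.2448] z [ 0. -0. -1.] x [0.921 0.389 0.   ] F [ 0.5 -0.3 -0.2] op 0.0876 g 0.0
side rod_grip [(0.7, array([ 0.5735, -0.1732,  0.1622])), (0.67, array([ 0.7087, -0.1501,  0.1484])), (0.56, array([ 0.4448, -0.2018,  0.1534]))]
side rest_top [(0.58, array([ 0.5684, -0.1754,  0.1218]))]
side rod [(0.79, array([ 0.7086, -0.1527, -0.0022])), (0.73, array([ 0.448 , -0.1945, -0.0051])), (0.68, array([ 0.5702, -0.1724,  0.0128]))]
side tube_mouth [(0.79, array([0.5797, 0.1471, 0.1089])), (0.68, array([0.4453, 0.3518, 0.0096]))]
side cover_hinge [(0.92, array([0.5554, 0.1973, 0.1174]))]
side cover_lip [(0.92, array([0.5674, 0.1918, 0.2047]))]
top rod_grip [(0.84, array([ 0.5721, -0.177 ,  0.1599])), (0.74, array([ 0.7081, -0.1512,  0.1472]))]
top rest_top [(0.67, array([ 0.5637, -0.1795,  0.1256]))]
top tube_mouth [(0.63, array([ 0.5708, -0.1742,  0.1574])), (0.6, array([0.5751, 0.1467, 0.1112]))]
top cover_hinge [(0.45, array([0.5612, 0.1939, 0.1185]))]
top stack_top [(0.62, array([0.5788, 0.1453, 0.0926]))]
tool delta cm [ 6.42 -3.1   7.99]
```

Request:
{"api": "carry_out", "payload": {"targets": [[0,0,0,3.3,-1.55,0,-1],[0,0,0,3.2,-1.55,0,-1],[0,0,0,0,0,3,-1],[0,0,0,0,0,3,-1],[0,0,0,0,0,2,-1]]}}

```text
t: 2.95
eef_pos: [0.5679, -0.1761, 0.1629]
ee_rot: [-3.078, -0.624, 0.002]
contact_force: [0.1, 0.4, -0.4]
opening: 0.088
grasp_force: 0.0
```

Request:
{"api": "carry_out", "payload": {"targets": [[0,0,0,0,0,0,1],[0,0,0,0,0,0,1],[0,0,0,0,0,0,1],[0,0,0,0,0,0,1],[0,0,0,0,0,0,1]], "squeeze": 40}}

```text
t: 3.45
eef_pos: [0.5692, -0.177, 0.1658]
ee_rot: [3.078, 0.623, 0.003]
contact_force: [-0.4, -0.5, 0.3]
opening: 0.0516
grasp_force: 0.0
```

```bash
python3 - <<'E'
from h import *
s=st(); 
cv2.imwrite("pics/g.png",cv2.resize(np.hstack([ctrl.camera("side")[100:230,200:360],ctrl.camera("top")[130:260,230:390]]),None,fx=2.5,fy=2.5,interpolation=3))
E
```

```text
t 3.45 p [ 0.5692 -0.177   0.1658] z [ 0.002 -0.001 -1.   ] x [0.921 0.389 0.001] F [-0.4 -0.5  0.3] op 0.0516 g 0.0
```

View pics/g.png

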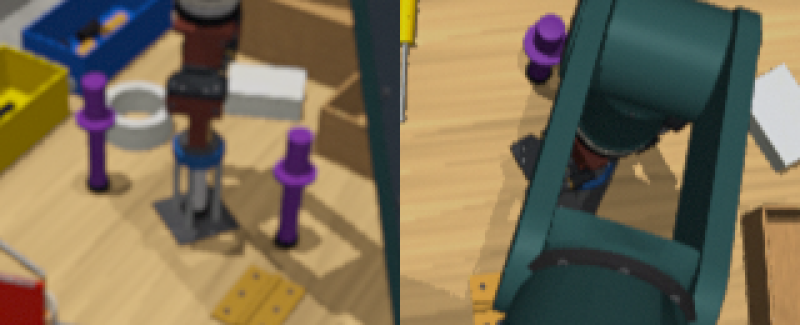

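The gripper sits over the rod, whose collar shows at about crop px (198,150). The fingers are still closing.

Request:
{"api": "carry_out", "payload": {"targets": [[0,0,0,0,0,0,1],[0,0,0,0,0,0,1],[0,0,0,0,0,0,1],[0,0,0,0,0,0,1],[0,0,0,0,0,0,1]]}}

```text
t: 4.05
eef_pos: [0.5687, -0.1767, 0.1649]
ee_rot: [3.079, 0.624, 0.0]
contact_force: [-0.1, 0.3, 2.7]
opening: 0.0314
grasp_force: 40.0
```

Request:
{"api": "carry_out", "payload": {"targets": [[0,0,0,0,0,-1,1],[0,0,0,0,0,-2.5,1],[0,0,0,0,0,-3.5,1],[0,0,0,0,0,-3.5,1],[0,0,0,0,0,-3.5,1]]}}

```text
t: 4.55
eef_pos: [0.5679, -0.1762, 0.3057]
ee_rot: [-3.078, -0.624, 0.002]
contact_force: [0.7, -1.0, -3.1]
opening: 0.0318
grasp_force: 40.0
```

```bash
python3 - <<'E'
from h import *
s=st(); look("side",("rod_grip","rod")); look("top",("rod","tube_mouth","stack_top","cover_hinge")); look("side",("tube_mouth","cover_hinge"));to([0.5765,0.1475,0.305],s)
E
```

```text
t 4.55 p [ 0.5679 -0.1762  0.3057] z [-0.001  0.001 -1.   ] x [ 0.921  0.389 -0.001] F [ 0.7 -1.  -3.1] op 0.0318 g 40.0
side rod_grip [(0.94, array([ 0.7086, -0.1517,  0.1492])), (0.92, array([ 0.4454, -0.1988,  0.1515])), (0.7, array([ 0.5693, -0.174 ,  0.3028]))]
side rod [(0.85, array([ 0.5676, -0.1706,  0.153 ])), (0.81, array([ 7.064e-01, -1.523e-01,  2.000e-04])), (0.62, array([ 0.4481, -0.1953, -0.0046]))]
top rod [(0.88, array([ 7.034e-01, -1.490e-01,  3.000e-04])), (0.52, array([ 0.4464, -0.1969,  0.0007])), (0.43, array([ 0.5733, -0.1746,  0.1527]))]
top tube_mouth [(0.76, array([0.5773, 0.1477, 0.1114]))]
top stack_top [(0.58, array([0.5802, 0.1449, 0.0928]))]
top cover_hinge [(0.54, array([0.5587, 0.1943, 0.1159]))]
side tube_mouth [(0.66, array([0.5788, 0.1485, 0.1122]))]
side cover_hinge [(0.67, array([0.5601, 0.1974, 0.1152]))]
tool delta cm [ 13.39 -29.48   0.1 ]
```

Request:
{"api": "carry_out", "payload": {"targets": [[0,0,0,1.0,-2.2,0,1],[0,0,0,1.7,-3.7,0,1],[0,0,0,1.9,-4.1,0,1],[0,0,0,1.9,-4.1,0,1],[0,0,0,1.9,-4.1,0,1]]}}

```text
t: 5.6
eef_pos: [0.5748, 0.0253, 0.3042]
ee_rot: [-3.079, -0.623, 0.001]
contact_force: [1.2, -0.2, -3.9]
opening: 0.0318
grasp_force: 40.0
```

Request:
{"api": "carry_out", "payload": {"targets": [[0,0,0,1.9,-4.1,0,1],[0,0,0,1.7,-3.8,0,1],[0,0,0,1.0,-2.2,0,1],[0,0,0,0.4,-1.1,0,1],[0,0,0,0,0,0,1]]}}

```text
t: 6.1
eef_pos: [0.5772, 0.1474, 0.3042]
ee_rot: [-3.078, -0.627, 0.001]
contact_force: [0.2, -1.1, -2.8]
opening: 0.0316
grasp_force: 40.0
```

```bash
python3 - <<'E'
from h import *
s=st(); a=look("side",("rod","tube_mouth","cover_hinge","cover_lip")); b=look("top",("rod","tube_mouth"));to([0.577,0.1475,0.305],s)
print(pix("side",[.577,.1475,.115]),pix("top",[.577,.1475,.115]))
cv2.imwrite("pics/t.png",cv2.resize(np.hstack([a[110:290,130:290],b[120:300,110:270]]),None,fx=2.5,fy=2.5,interpolation=3))
E
```

```text
t 6.1 p [0.5772 0.1474 0.3042] z [-0.001 -0.    -1.   ] x [ 0.92   0.391 -0.001] F [ 0.2 -1.1 -2.8] op 0.0316 g 40.0
side rod [(0.98, array([ 0.4444, -0.1966, -0.004 ])), (0.68, array([ 0.7039, -0.1508, -0.0026])), (0.65, array([0.5798, 0.1529, 0.1536]))]
side tube_mouth [(0.6, array([0.5771, 0.1503, 0.1134]))]
side cover_hinge [(0.74, array([0.5558, 0.1962, 0.1148]))]
side cover_lip [(0.92, array([0.5676, 0.1875, 0.2025]))]
top rod [(0.93, array([ 7.067e-01, -1.461e-01,  6.000e-04])), (0.56, array([ 0.4264, -0.0865,  0.0045])), (0.38, array([0.5799, 0.1457, 0.1501]))]
top tube_mouth [(0.79, array([0.5807, 0.1476, 0.1144]))]
tool delta cm [-0.02 -0.02 -0.08]
[212.63396811 221.83339642] [188.23250912 202.40423915]
```

View pics/t.png

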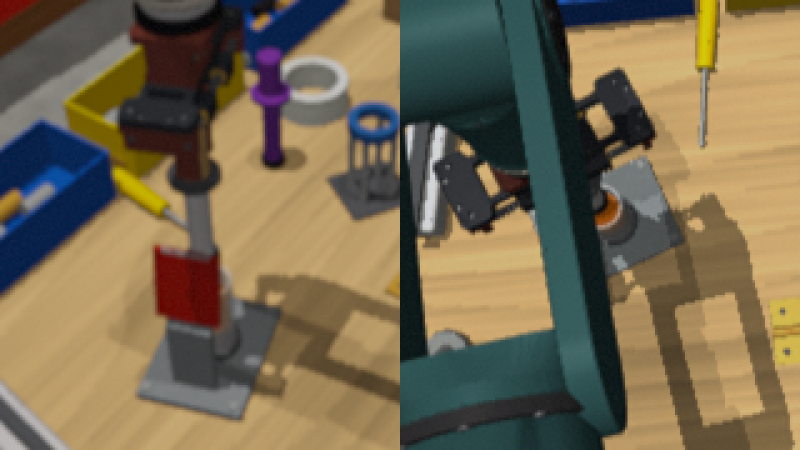

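Side view: the rod is held upright over the tube, its tip at crop px (205,250) just above the mouth. Top view: the orange stack shows at (605,210) by the tip. The estimates put the tip within about 2 mm of the tube axis, so I lower it.

Request:
{"api": "carry_out", "payload": {"targets": [[0,0,0,-0.1,0,1,1],[0,0,0,0,0,1.5,1],[0,0,0,0,0,1,1],[0,0,0,0,0,0.7,1],[0,0,0,0,0,0.4,1]], "squeeze": 60}}

```text
t: 7.0
eef_pos: [0.5762, 0.1459, 0.2576]
ee_rot: [-3.079, -0.624, 0.002]
contact_force: [0.2, 0.1, -3.2]
opening: 0.0314
grasp_force: 60.0
```

```bash
python3 - <<'E'
from h import *
s=st(); print(np.round(s["ft_torque"],2))
E
```

```text
t 7.0 p [0.5762 0.1459 0.2576] z [-0.001 -0.    -1.   ] x [ 0.921  0.389 -0.001] F [ 0.2  0.1 -3.2] op 0.0314 g 60.0
[-0.02  0.05  0.06]
```

Request:
{"api": "carry_out", "payload": {"targets": [[0,0,0,0,0,0.5,1],[0,0,0,0,0,0.5,1],[0,0,0,0,0,0.5,1],[0,0,0,0,0,0.4,1],[0,0,0,0,0,0.4,1]]}}

```text
t: 7.5
eef_pos: [0.5771, 0.1461, 0.2363]
ee_rot: [-3.079, -0.624, -0.002]
contact_force: [-0.4, -0.2, 3.9]
opening: 0.0319
grasp_force: 60.0
```

Request:
{"api": "carry_out", "payload": {"targets": [[0,0,0,0,0,0.4,1],[0,0,0,0,0,0.4,1],[0,0,0,0,0,0.4,1],[0,0,0,0,0,0.3,1],[0,0,0,0,0,0.2,1]]}}

```text
t: 8.0
eef_pos: [0.577, 0.146, 0.2185]
ee_rot: [-3.079, -0.624, -0.001]
contact_force: [0.0, -0.2, 4.4]
opening: 0.0312
grasp_force: 60.0
```

Request:
{"api": "carry_out", "payload": {"targets": [[0,0,0,0,0,0.2,1],[0,0,0,0,0,0.1,1],[0,0,0,0,0,0.1,1],[0,0,0,0,0,0,1]]}}

```text
t: 8.4
eef_pos: [0.5768, 0.146, 0.2146]
ee_rot: [-3.079, -0.624, -0.001]
contact_force: [0.8, 0.9, 1.5]
opening: 0.0314
grasp_force: 60.0
```

Request:
{"api": "carry_out", "payload": {"targets": [[0,0,0,0,0,0.1,1],[0,0,0,0,0,0.1,1],[0,0,0,0,0,0,1]]}}

```text
t: 8.7
eef_pos: [0.5771, 0.1461, 0.2138]
ee_rot: [-3.079, -0.624, -0.002]
contact_force: [-0.8, 1.1, 9.7]
opening: 0.0315
grasp_force: 60.0
```

Request:
{"api": "carry_out", "payload": {"targets": [[0,0,0,0,0,0.1,1],[0,0,0,0,0,0,1]]}}

```text
t: 8.9
eef_pos: [0.5773, 0.1461, 0.2137]
ee_rot: [-3.079, -0.624, -0.003]
contact_force: [-2.2, -0.4, 16.1]
opening: 0.0314
grasp_force: 60.0
```

Request:
{"api": "carry_out", "payload": {"targets": [[0,0,0,0,0,0.03,1],[0,0,0,0,0,0,1]]}}

```text
t: 9.1
eef_pos: [0.5773, 0.1462, 0.2137]
ee_rot: [-3.079, -0.624, -0.004]
contact_force: [-2.5, 0.0, 17.1]
opening: 0.0312
grasp_force: 60.0
```

Request:
{"api": "carry_out", "payload": {"targets": [[0,0,0,0,0,-0.5,1],[0,0,0,0,0,-1.5,1],[0,0,0,0,0,-2.5,1],[0,0,0,0,0,-3,1],[0,0,0,0,0,-2,1]]}}

```text
t: 9.6
eef_pos: [0.5761, 0.1459, 0.3069]
ee_rot: [-3.079, -0.624, 0.002]
contact_force: [0.2, 0.7, -2.6]
opening: 0.0314
grasp_force: 60.0
```

```bash
python3 - <<'E'
from h import *
s=st(); a=look("side",("rod","rest_top")); b=look("top",("rod","rest_top","stack_top"));to([0.568,-0.1765,0.305],s)
E
```

```text
t 9.6 p [0.5761 0.1459 0.3069] z [-0.001 -0.    -1.   ] x [ 0.921  0.389 -0.001] F [ 0.2  0.7 -2.6] op 0.0314 g 60.0
side rod [(0.97, array([ 0.7074, -0.1513, -0.0029])), (0.77, array([0.5752, 0.1524, 0.1556])), (0.77, array([ 0.4455, -0.1952, -0.0026]))]
side rest_top [(0.84, array([ 0.5694, -0.1741,  0.1243])), (0.28, array([0.5775, 0.1471, 0.1149]))]
top rod [(0.79, array([ 4.465e-01, -1.980e-01, -4.000e-04])), (0.71, array([ 0.7052, -0.1475,  0.0015])), (0.57, array([0.5749, 0.1462, 0.1528]))]
top rest_top [(0.7, array([ 0.568 , -0.176 ,  0.1266]))]
top stack_top [(0.55, array([0.5769, 0.1415, 0.0601]))]
tool delta cm [-13.29  29.38   0.2 ]
```

The stack top reads 60 mm above the table, so it is bottomed; the push held at about 17 N. Taking the rod back to its rest.

Request:
{"api": "carry_out", "payload": {"targets": [[0,0,0,-1.0,2.2,0,1],[0,0,0,-1.7,3.7,0,1],[0,0,0,-1.9,4.1,0,1],[0,0,0,-1.9,4.1,0,1],[0,0,0,-1.9,4.1,0,1]]}}

```text
t: 10.45
eef_pos: [0.5691, -0.0557, 0.3049]
ee_rot: [-3.078, -0.624, 0.003]
contact_force: [1.4, -1.2, -3.0]
opening: 0.0312
grasp_force: 60.0
```

Request:
{"api": "carry_out", "payload": {"targets": [[0,0,0,-1.9,4.1,0,1],[0,0,0,-1.6,3.8,0,1],[0,0,0,-0.9,2.2,0,1],[0,0,0,-0.4,1.1,0,1],[0,0,0,0,0,0,1]]}}

```text
t: 10.95
eef_pos: [0.5691, -0.1771, 0.3052]
ee_rot: [-3.078, -0.621, 0.002]
contact_force: [-0.4, 0.5, -2.9]
opening: 0.0313
grasp_force: 60.0
```

```bash
python3 - <<'E'
from h import *
s=st(); a=look("side",("rod","rest_top")); b=look("top",("rod","rest_top"));to([0.568,-0.1765,0.305],s)
cv2.imwrite("pics/r.png",cv2.resize(np.hstack([a[80:230,230:350],b[130:280,240:360]]),None,fx=3,fy=3,interpolation=3))
E
```

```text
t 10.95 p [ 0.5691 -0.1771  0.3052] z [-0.002  0.001 -1.   ] x [ 0.922  0.387 -0.001] F [-0.4  0.5 -2.9] op 0.0313 g 60.0
side rod [(0.79, array([ 7.083e-01, -1.504e-01,  7.000e-04])), (0.6, array([ 0.569 , -0.1727,  0.1523])), (0.2, array([0.6858, 0.3678, 0.0027]))]
side rest_top [(0.64, array([ 0.5696, -0.1734,  0.1226]))]
top rod [(0.96, array([ 0.7074, -0.1508,  0.003 ])), (0.61, array([ 0.447 , -0.1973, -0.0026])), (0.6, array([ 0.5696, -0.1743,  0.1516]))]
top rest_top [(0.87, array([ 0.5703, -0.1767,  0.1253])), (0.49, array([ 0.613 , -0.4446,  0.0015]))]
tool delta cm [-0.08 -0.1   0.02]
```

View pics/r.png

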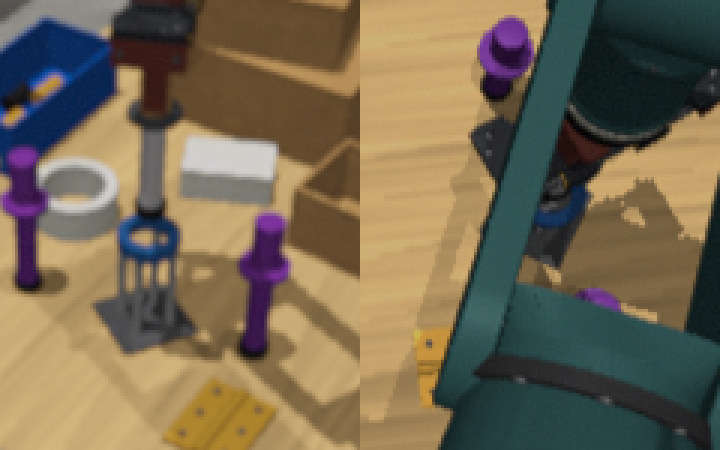

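The rod tip at crop px (150,213) hangs right over the blue collar at (148,238), and the estimates agree to about 2 mm. Lowering.

Request:
{"api": "carry_out", "payload": {"targets": [[0,0,0,0,0,1.5,1],[0,0,0,0,0,1.5,1],[0,0,0,0,0,1,1],[0,0,0,0,0,1,1],[0,0,0,0,0,1,1]]}}

```text
t: 11.75
eef_pos: [0.5697, -0.1759, 0.246]
ee_rot: [3.079, 0.625, 0.001]
contact_force: [-0.4, -0.1, -3.6]
opening: 0.0314
grasp_force: 60.0
```

Request:
{"api": "carry_out", "payload": {"targets": [[0,0,0,0,0,2,1],[0,0,0,0,0,2.5,1],[0,0,0,0,0,2,1],[0,0,0,0,0,1,1],[0,0,0,0,0,0.3,1]]}}

```text
t: 12.25
eef_pos: [0.569, -0.1759, 0.1672]
ee_rot: [-3.078, -0.624, 0.002]
contact_force: [-0.1, 0.4, -3.1]
opening: 0.0315
grasp_force: 60.0
```

Request:
{"api": "carry_out", "payload": {"targets": [[0,0,0,0,0,0.1,1],[0,0,0,0,0,0.1,1],[0,0,0,0,0,0.1,1],[0,0,0,0,0,0,1]]}}

```text
t: 12.65
eef_pos: [0.5698, -0.1763, 0.166]
ee_rot: [3.078, 0.624, 0.001]
contact_force: [0.1, -0.2, -3.6]
opening: 0.0313
grasp_force: 60.0
```

Request:
{"api": "carry_out", "payload": {"targets": [[0,0,0,0,0,0.1,1],[0,0,0,0,0,0.1,1],[0,0,0,0,0,0,1]]}}

```text
t: 12.95
eef_pos: [0.5698, -0.1763, 0.1649]
ee_rot: [3.078, 0.624, 0.002]
contact_force: [-1.7, 1.0, 7.1]
opening: 0.0318
grasp_force: 60.0
```

Seated on the flange; releasing.

Request:
{"api": "carry_out", "payload": {"targets": [[0,0,0,0,0,-0.05,-1],[0,0,0,0,0,0,-1],[0,0,0,0,0,0,-1],[0,0,0,0,0,0,-1],[0,0,0,0,0,0,-1]]}}

```text
t: 13.45
eef_pos: [0.5695, -0.1762, 0.1638]
ee_rot: [-3.079, -0.624, 0.0]
contact_force: [0.5, -0.5, -0.6]
opening: 0.0682
grasp_force: 0.0
```

Request:
{"api": "carry_out", "payload": {"targets": [[0,0,0,0,0,0,-1],[0,0,0,0,0,0,-1],[0,0,0,0,0,-1,-1],[0,0,0,0,0,-3.5,-1],[0,0,0,0,0,-5,-1]]}}

```text
t: 13.95
eef_pos: [0.5677, -0.1754, 0.2579]
ee_rot: [-3.076, -0.623, 0.008]
contact_force: [0.3, -0.6, -0.1]
opening: 0.0878
grasp_force: 0.0
```

```bash
python3 - <<'E'
from h import *
s=st(); a=look("side",("rod","rod_grip","rest_top","cover_hinge","cover_lip","tube_mouth"))
# cover axis estimate
T=np.array([.5778,.1483]);H=np.array([.5584,.1962]);d=H-T;print(d,np.linalg.norm(d),np.degrees(np.arctan2(d[1],d[0])))
cv2.imwrite("pics/rel.png",cv2.resize(a[80:290,150:350],None,fx=2.8,fy=2.8,interpolation=3))
E
```

```text
t 13.95 p [ 0.5677 -0.1754  0.2579] z [-0.005  0.002 -1.   ] x [ 0.921  0.389 -0.004] F [ 0.3 -0.6 -0.1] op 0.0878 g 0.0
side rod [(0.86, array([ 0.5674, -0.1714,  0.0109])), (0.74, array([ 0.4455, -0.1947, -0.0008])), (0.69, array([0.5572, 0.1954, 0.1157]))]
side rod_grip [(0.84, array([ 0.7056, -0.1497,  0.1504])), (0.73, array([ 0.5726, -0.1745,  0.1631])), (0.6, array([ 0.4187, -0.4222,  0.0008]))]
side rest_top [(0.96, array([ 0.5707, -0.1758,  0.1247])), (0.7, array([ 6.134e-01, -4.353e-01,  5.000e-04]))]
side cover_hinge [(0.72, array([0.5555, 0.1983, 0.1146]))]
side cover_lip [(0.57, array([0.5644, 0.1889, 0.2046]))]
side tube_mouth [(0.88, array([0.5785, 0.1444, 0.1124]))]
[-0.0194  0.0479] 0.05167949303156912 112.04846126254084
```

View pics/rel.png

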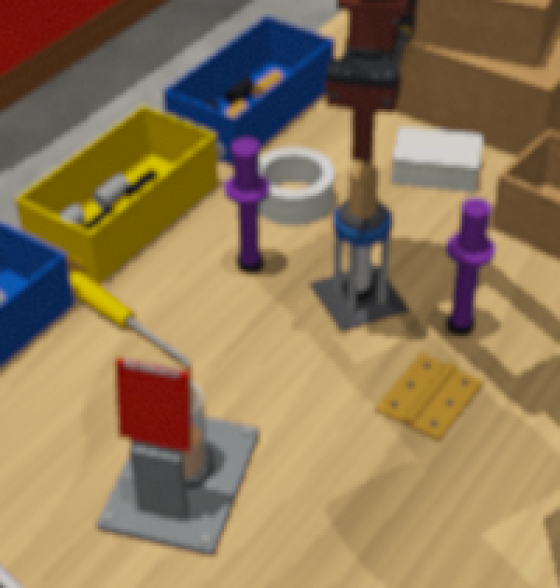

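The rod hangs upright in the blue rest at crop px (362,215), flange on the collar, and the gripper is clear above it. The cover is still upright at (155,400). Now I go over and behind the cover with shut fingers.

Request:
{"api": "carry_out", "payload": {"targets": [[0,0,0,0.8,-2.2,-0.7,1],[0,0,0,1.4,-4.1,0,1],[0,0,0,1.5,-4.3,0,1],[0,0,0,1.5,-4.4,0,1],[0,0,0,1.5,-4.4,0,1]], "squeeze": 10}}

```text
t: 14.8
eef_pos: [0.5543, 0.0302, 0.2643]
ee_rot: [-3.078, -0.623, 0.005]
contact_force: [1.1, 0.6, 0.1]
opening: 0.051
grasp_force: 0.0
```

Request:
{"api": "carry_out", "payload": {"targets": [[0,0,0,1.5,-4.4,0,1],[0,0,0,1.5,-4.4,0,1],[0,0,0,1.5,-4.3,0,1],[0,0,0,1.4,-4.2,0,1],[0,0,0,1.0,-2.9,0,1]]}}

```text
t: 15.3
eef_pos: [0.539, 0.244, 0.2642]
ee_rot: [-3.078, -0.626, 0.005]
contact_force: [-0.5, -0.1, 0.2]
opening: 0.0119
grasp_force: 0.0
```

```bash
python3 - <<'E'
from h import *
s=st(); look("side",("cover_hinge","cover_lip")); look("top",("cover_hinge","cover_lip"))
to([.539,.243,.212],s)
E
```

```text
t 15.3 p [0.539  0.244  0.2642] z [-0.003 -0.    -1.   ] x [ 0.921  0.391 -0.003] F [-0.5 -0.1  0.2] op 0.0119 g 0.0
side cover_hinge [(0.88, array([0.5593, 0.1973, 0.1165]))]
side cover_lip [(0.74, array([0.5642, 0.1915, 0.2053]))]
top cover_hinge [(0.44, array([0.5613, 0.1912, 0.1191])), (0.33, array([ 6.102e-01, -4.438e-01, -5.000e-04]))]
top cover_lip [(0.48, array([0.5667, 0.1849, 0.2061]))]
tool delta cm [-0.03  0.1   5.22]
```

Request:
{"api": "carry_out", "payload": {"targets": [[0,0,0,0,0,1.5,1],[0,0,0,0,0,2.2,1],[0,0,0,0,0,1.5,1],[0,0,0,0,1.5,0,1],[0,0,0,0,1.3,0,1]]}}

```text
t: 16.1
eef_pos: [0.5521, 0.2136, 0.214]
ee_rot: [3.079, 0.623, -0.001]
contact_force: [0.4, 0.2, -0.8]
opening: 0.0004
grasp_force: 0.0
```

Request:
{"api": "carry_out", "payload": {"targets": [[0,0,0,0,0.6,0,1],[0,0,0,0,0.6,0,1],[0,0,0,0,0.6,0.1,1],[0,0,0,0,0.6,0.1,1]]}}

```text
t: 16.5
eef_pos: [0.5613, 0.1934, 0.2124]
ee_rot: [-3.079, -0.623, -0.001]
contact_force: [-0.5, 0.3, 0.4]
opening: 0.0003
grasp_force: 0.6
```

```bash
python3 - <<'E'
from h import *
s=st(); a=look("side",("cover_hinge","cover_lip")); b=look("top",("cover_lip",))
cv2.imwrite("pics/c1.png",cv2.resize(np.hstack([a[130:280,130:290],b[130:280,110:270]]),None,fx=2.5,fy=2.5,interpolation=3))
d=np.array(s["eef_pos"])[:2]-[.559,.1955];print("y'",d@[-.375,.927],"x'",d@[.927,.375])
E
```

```text
t 16.5 p [0.5613 0.1934 0.2124] z [ 0.001  0.001 -1.   ] x [0.921 0.389 0.001] F [-0.5  0.3  0.4] op 0.0003 g 0.6
side cover_hinge [(0.59, array([0.5562, 0.1986, 0.1186]))]
side cover_lip [(0.79, array([0.568 , 0.1833, 0.2005]))]
top cover_lip [(0.68, array([0.5807, 0.1453, 0.0591])), (0.57, array([0.5655, 0.1742, 0.2041]))]
y' -0.0028243093551007462 x' 0.00132969703605282
```

View pics/c1.png

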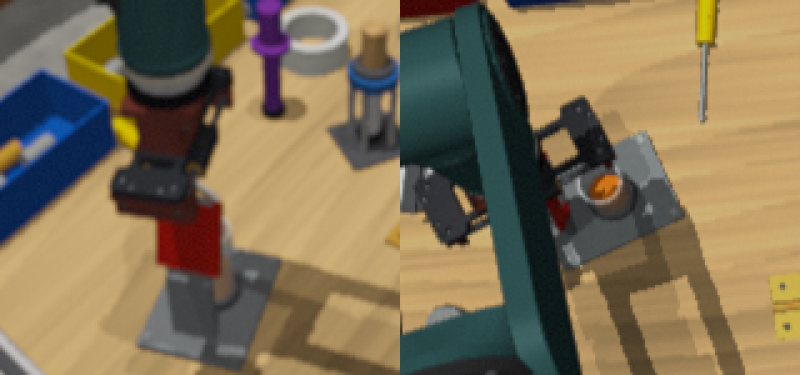

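The closed fingers are against the cover's outer face and the cover has begun to tilt (lip near side crop px (195,205)). I continue along the arc at about 1 rad/s.

Request:
{"api": "carry_out", "payload": {"targets": [[0,0,0,0,0.7,0.2,1],[0,0,0,0,0.7,0.25,1],[0,0,0,0,0.7,0.3,1],[0,0,0,0,0.65,0.38,1],[0,0,0,0,0.6,0.42,1]]}}

```text
t: 17.25
eef_pos: [0.5741, 0.162, 0.196]
ee_rot: [-3.079, -0.623, 0.0]
contact_force: [-1.0, -0.2, 0.5]
opening: 0.0003
grasp_force: 0.5
```

Request:
{"api": "carry_out", "payload": {"targets": [[0,0,0,0,0.55,0.5,1],[0,0,0,0,0.5,0.55,1],[0,0,0,0,0.45,0.6,1],[0,0,0,0,0.4,0.62,1]]}}

```text
t: 17.65
eef_pos: [0.5815, 0.1448, 0.1731]
ee_rot: [-3.079, -0.624, 0.0]
contact_force: [-0.5, 0.5, 1.4]
opening: 0.0007
grasp_force: 0.4
```

```bash
python3 - <<'E'
from h import *
s=st(); a=look("side",("cover_hinge","cover_lip"));b=look("top",("cover_lip",))
d=np.array(s["eef_pos"])[:2]-[.559,.1955];print("front y'",d@[-.375,.927]-.0135,"x'",d@[.927,.375],"tip z",s["eef_pos"][2]-.022)
E
```

```text
t 17.65 p [0.5815 0.1448 0.1731] z [-0.  0. -1.] x [ 0.921  0.389 -0.   ] F [-0.5  0.5  1.4] op 0.0007 g 0.4
side cover_hinge [(0.95, array([0.5564, 0.1986, 0.115 ]))]
side cover_lip [(0.57, array([0.5874, 0.1245, 0.1558]))]
top cover_lip [(0.56, array([0.5867, 0.12  , 0.1547]))]
front y' -0.0688990725380599 x' 0.0018444452049613605 tip z 0.15113370655731284
```

Request:
{"api": "carry_out", "payload": {"targets": [[0,0,0,0,0.2,0.5,1],[0,0,0,0,0.15,0.5,1],[0,0,0,0,0.1,0.45,1],[0,0,0,0,0.1,0.4,1],[0,0,0,0,0,0.3,1]]}}

```text
t: 18.4
eef_pos: [0.5834, 0.14, 0.1517]
ee_rot: [-3.079, -0.624, 0.001]
contact_force: [0.6, -0.6, 1.2]
opening: 0.0005
grasp_force: 0.4
```

Request:
{"api": "carry_out", "payload": {"targets": [[0,0,0,0,0,0.2,1],[0,0,0,0,0,0.1,1],[0,0,0,0,0,0.1,1]]}}

```text
t: 18.7
eef_pos: [0.5833, 0.1402, 0.1481]
ee_rot: [-3.079, -0.624, 0.0]
contact_force: [-0.9, -1.2, 1.3]
opening: 0.0008
grasp_force: 0.4
```

Request:
{"api": "carry_out", "payload": {"targets": [[0,0,0,0,0,0.1,1],[0,0,0,0,0,0.1,1],[0,0,0,0,0,0,1]]}}

```text
t: 19.0
eef_pos: [0.5834, 0.1402, 0.1472]
ee_rot: [3.079, 0.624, 0.001]
contact_force: [-2.8, -1.4, 7.8]
opening: 0.0003
grasp_force: 4.1
```

The cover is shut against the tube (tip at 125 mm, force rising). Backing off and checking.

Request:
{"api": "carry_out", "payload": {"targets": [[0,0,0,0,0,-0.5,1],[0,0,0,0,0,-3,1],[0,0,0,0,0,-4,1],[0,0,0,0,4,-4,1],[0,0,0,0,4.5,0,1]]}}

```text
t: 19.5
eef_pos: [0.6178, 0.0672, 0.2626]
ee_rot: [3.077, 0.629, 0.016]
contact_force: [1.3, -0.3, 0.1]
opening: 0.0007
grasp_force: 0.0
```

```bash
python3 - <<'E'
from h import *
s=st(); a=look("side",("cover_hinge","cover_lip","rod","tube_mouth"));b=look("top",("cover_lip","rod"))
cv2.imwrite("pics/f.png",cv2.resize(a[70:290,110:370],None,fx=2.5,fy=2.5,interpolation=3))
E
```

```text
t 19.5 p [0.6178 0.0672 0.2626] z [ 0.01   0.001 -1.   ] x [0.92  0.392 0.01 ] F [ 1.3 -0.3  0.1] op 0.0007 g 0.0
side cover_hinge [(0.75, array([0.5544, 0.1982, 0.1164])), (0.22, array([ 0.7386, -0.2815, -0.0009]))]
side cover_lip [(0.91, array([0.5919, 0.1188, 0.1214])), (0.17, array([ 0.5755, -0.1758,  0.1649]))]
side rod [(0.91, array([ 0.5715, -0.1718,  0.0117])), (0.81, array([ 0.7077, -0.1515, -0.0045])), (0.78, array([ 0.4473, -0.1986, -0.0052]))]
side tube_mouth [(0.69, array([0.5764, 0.1499, 0.1118]))]
top cover_lip [(0.96, array([0.5869, 0.1111, 0.1243]))]
top rod [(0.92, array([ 7.081e-01, -1.500e-01, -4.000e-04])), (0.86, array([ 0.5708, -0.1745,  0.0096])), (0.7, array([ 0.4481, -0.1967,  0.0017]))]
```

View pics/f.png

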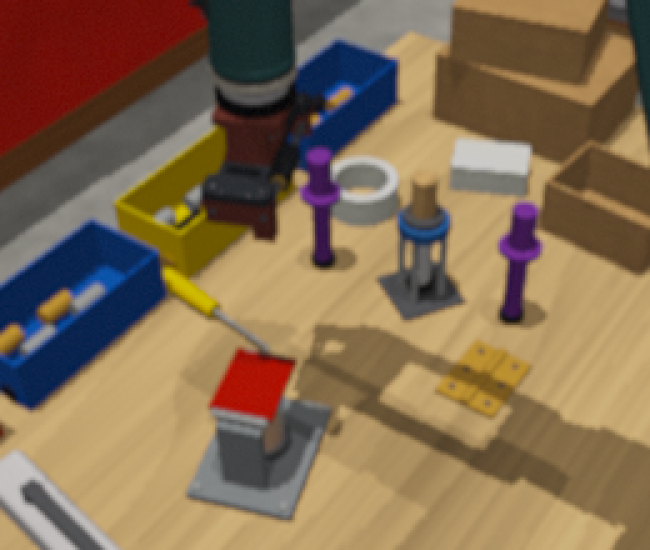

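The cover lies flat on the tube at crop px (253,385), with its lip measured 121–124 mm above the table. The rod hangs in the rest at (424,215), nothing else has moved, and the gripper is clear.

```bash
python3 -c "
from plant import ctrl
print(ctrl.close_job())"
```

```text
the job is handed in; nothing more can be done
None
```

I pushed the bushings home with about 17 N, hung the rod back in its blue rest, shut the red cover gently on the tube, and handed the job in at about 20 s.

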